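Fold down and snap shut the cover of a control box

TASK

The hinged cover of the small grey control box on the bench stands open on its stiff hinge. Fold it down gently until it meets the steel spring catch opposite the hinge, then press it down over the catch until it snaps fully shut, never pushing with more than 50 N, and leave the things round the box where they lie. Finish while still holding the cover down with the fingers: a clear, steady push of about 10 N, not let go.

Things in the scene. Friction and masses are not known exactly. Their poses are not given: they have to be found in the camera images.
- control_box: grey plastic box fixed to the bench, open-topped, 130 (its x) x 110 (its y) x 50 mm high. Origin at the centre of its underside. The cover's hinge runs along its y on the +x side, turned to the robot's left or far left; a spring catch stands outside the middle of the -x side (out to x = -0.087 m, steel top at z = 0.067 m). Two black cable glands on the +y side reach y = 0.067 m.
- cover (a joint): hinge angle of the cover: 0 shut flat, 1.57 upright, at most 1.9; starts at 1.15 to 1.65. The hinge is stiff (0.16 Nm friction, 1 to 2 N at the pad): the cover stays where it is left. At about 0.11 it meets the catch; pushed on at the pad, the resistance rises to 15 to 18 N at about 0.09, then falls away quickly; below about 0.04 the cover snaps to 0.
- cover_hinge (a point): point on the hinge axis in the middle of the cover's width, 52 mm above the bench, at x = 0.0675 m of the box; axes as the cover: y along the hinge, at cover angle 0 parallel to the box's axes
- cover_pad (a point): centre of the ribbed press pad (24 x 46 mm, raised 2 mm) on the cover's outer face, 103 mm from the hinge axis; 59 mm above the bench when shut. Its z axis points out of the outer face (up when shut, away from the box when upright), x to the hinge. Cover: 5 mm plate, 112 mm wide, reaching 129 mm from the hinge, plus an 8 mm lip; outer face 5 mm, pad 7 mm above the hinge axis.
- catch (a joint): how far the spring catch is pushed outward from its rest place, in m: 0 at rest, about 0.003 while the cover's lip passes it, back to 0 when the cover has snapped under it
- flux_jar: small round jar, 48 mm across, 26 mm high, loose on the bench beside the box on its +y side; origin at the centre of its underside; to be left alone
- control_knob: black knob, 26 mm across, 14 mm high, loose on the bench beside the box on its -y side; origin at the centre of its underside; to be left alone
- marker_pen: pen, 132 mm long, 13 mm thick, lying loose on the bench behind the hinge side of the box; origin at the middle of its underside; to be left alone

How it is judged:
By the outcome, as a careful person would: the job done as asked, in the order asked, and still so for the second after the job is handed in, while the arm keeps its last pose, push and grip.
It also fails if it takes over 38 s, if anything falls off the work surface, if the arm or the gripper's body presses on something with over 40 N, if the wrist force passes 120 N, or if a joint passes its speed limit or range.

ROBOT

A 6-joint arm with a two-finger parallel gripper is mounted at the origin on a cart in front of the work surface, level with it; the furniture and walls round the work are solid. World frame = base frame: x ahead of the robot, y to its left, z up, the work surface at z = 0. Lengths are in m, angles in degrees, forces in N, time in s.
With the tool pointing down it reaches from about 0.375 to 0.9 m from the base axis. Payload 3.1 kg.
Tool frame: the origin (TCP) lies on the centre line of the jaws, within the pads' length; the fingertips stand 17 mm ahead of it and the grasp point (between the pads) lies 2 mm behind it; z points along the fingers, y is the line along which they close (so a half turn about z gives the same grasp; the last joint's range is limited). The gripper opens to 87 mm and grips with 3 to 60 N. Pads are 19 mm wide; open, the fingers measure 117 mm over their backs; the gripper's body (75 mm by 190 mm) begins 51 mm behind the grasp point.
Start: joints at [64.945, 30.224, 82.088, -0, 67.689, -10.227], TCP at [0.16, 0.604, 0.24] pointing down, gripper open.
Joint ranges: [-176.69, 176.69], [-43.24, 126.21], [12.49, 139.97], [-82, 262], [0, 151.66], [-163.58, 163.58]. Speed limits (degrees/s): [159.86, 159.86, 180, 180, 180, 180].

INTERFACE

Orientations are given as a 3x3 rotation matrix whose columns are the frame's x, y, z axes.
In Python, from rig import bot, imaging, finder gives the robot as it stands. The module is installed in compiled form; this text tells all that it offers.
- The arm moves only by the tool play_rows, never from a script. Its argument "motion" is a list that holds one entry, the list of rows, each a list of 6 numbers: the shift along the tool's x, y, z in parts of the range, where 1.0 means 0.5 m, then the turn, a rotation vector about the tool's x, y, z in shares of 360 degrees (1.0 is 360 degrees). In form: [[[dx, dy, dz, wx, wy, wz], ...]]. A call has 1 to 8 rows; each row is the pose to reach, as a shift and turn from the pose commanded when the call began, along the tool's axes at that moment; what a row does not reach only later rows make up. A row lasts 1/12 s, in which the tool goes at most 41.7 mm and 7.16 degrees, less where a joint would pass 70% of its speed; a pose out of reach is approached as far as the arm can. A call with a gripper value outside its range is refused whole. "fingers" is the finger opening in m, from 0 to 0.087, set as the call begins (left out, the last holds). The fingers move at their own pace and stop on an object; the grip force is fixed at half the most. Time passes only in rows, so rows that repeat a pose let the fingers close. It gives the time, the measured TCP pose, the force, the opening and the grip force at its end, in the units of the state.
- bot.read_state(): the state, without advancing time (a new reading comes with each control period).
- imaging.capture(name): name is "side" or "top" or "wrist"; returns a dict with "frame" (384x512x3 uint8, red, green, blue), "camera_matrix" (3x3 intrinsics, pixels), "k1" (the pictures are not rectified: a ray, as slopes to the right and down, at radius r is drawn at 1 + k1 r^2 times it, then the intrinsics apply), "R" (3x3) and "t" (3): a world point X has camera coordinates R X + t. Camera axes: x right, y down, z forward; pixel columns grow to the right and rows downward; lengths in m; the calibration is good to about 2 mm. A picture is of the moment at which its call begins. There is no depth.
- bot.hand_in(): hands the job in; it is judged then, once.
Trained networks look in the newest picture that a camera, given by its name, has taken for a name from the list of things; names that differ only in an ending like _2 or _b are one class to them, and where a whole thing is asked for, a point or a joint stands for the part that bears it (a point fixed in the world has none). Each returns a list of dicts, best first, with "confidence" (0 to 1); they miss things now and then, are a little off and sometimes report something else, mostly with a low value. They report only what shows in the picture. A call takes as long as a camera call.
- finder.recognise(camera, name): "at" ([x, y, z] in m, in world coordinates, good to about 4 mm: the middle of the surface that is visible of it).
- finder.outline_of(camera, name): "pixels" (384x512 bool, what is visible of it).
The state is a dict: "time_s": time; "joint_positions": joint angles; "qvel": joint speeds; "tau": joint torques, N m; "position": TCP position; "tcp_rot": TCP orientation; "force": force on the tool from outside, world axes, zero at the start; "moment": the same for the moment, N m; "opening": opening from 0.0 (shut) to 1.0 (fully open); "grasp_force": force on a finger pad.
Only numpy, scipy, OpenCV 4.12 (cv2) and the standard library are available. Lean on these libraries where they do the work, as an engineer would, in place of code of your own. Each camera call takes 0.05 s, during which the arm holds its last target. There are 200 camera calls.

## Working session

There is one attempt and no reset: what is moved stays moved. The work goes in short steps, Python scripts to look and compute and a tool call to move; the robot and the scene stay as the last step left them, time stands still between calls to the robot, and variables do not carry over. Pictures are saved under pics/ and viewed, at most 10 in all, crops included, and the job is handed in when it is done.

Besides the shell and the picture viewer there is one more tool, called by a JSON object that holds its "api" and its "payload". play_rows: Moves the arm, as the interface text tells. Its arguments: {"type":"object","properties":{"motion":{"type":"array"},"fingers":{"type":"number"}},"required":["motion"]}

```bash
mkdir -p pics; cat > h.py <<'E'
import numpy as np, cv2
from rig import bot, imaging, finder
def ray(c,px):
    K=np.array(c["camera_matrix"]);p=cv2.undistortPoints(np.array([[px]],float),K,np.array([c["k1"],0,0,0.]))[0,0]
    R=np.array(c["R"]);t=np.array(c["t"]);d=R.T@np.array([p[0],p[1],1]);return -R.T@t,d/np.linalg.norm(d)
def proj(c,X):
    Y=np.atleast_2d(X)@np.array(c["R"]).T+np.array(c["t"]);s=Y[:,:2]/Y[:,2:];s=s*(1+c["k1"]*(s**2).sum(1,keepdims=True))
    K=np.array(c["camera_matrix"]);return s*[K[0,0],K[1,1]]+K[:2,2]
E
python3 - <<'E'
from h import *
for n in ["side","top","wrist"]:
    c=imaging.capture(n);cv2.imwrite(f"pics/{n}0.png",c["frame"][:,:,::-1])
    print(n,c["k1"],np.round(-np.array(c["R"]).T@c["t"],3))
    for k in ["control_box","cover","cover_hinge","cover_pad","catch","flux_jar","control_knob","marker_pen"]:
        try:print(k,[(round(o["confidence"],2),np.round(o["at"],3).tolist()) for o in finder.recognise(n,k)[:2]])
        except Exception as e:print(k,e)
s=bot.read_state();print({k:np.round(v,3).tolist() for k,v in s.items()})
im=[cv2.imread(f"pics/{n}0.png") for n in ["side","top"]]
E
```

```text
side -0.11424180722842645 [ 0.75  -0.132  0.793]
control_box [(0.9, [0.51, 0.206, 0.033])]
cover [(0.93, [0.522, 0.242, 0.129])]
cover_hinge [(0.57, [0.525, 0.242, 0.132])]
cover_pad [(0.7, [0.524, 0.244, 0.132])]
catch [(0.59, [0.48, 0.105, 0.064])]
flux_jar [(0.67, [0.403, 0.224, 0.026])]
control_knob [(0.59, [0.589, 0.168, 0.013])]
marker_pen [(0.69, [0.569, 0.287, 0.012])]
top 0.02404355617494344 [0.359 0.204 0.922]
control_box [(0.57, [0.504, 0.186, 0.021])]
cover [(0.62, [0.519, 0.241, 0.159])]
cover_hinge [(0.74, [0.522, 0.244, 0.158]), (0.2, [0.397, 0.226, 0.022])]
cover_pad [(0.94, [0.519, 0.245, 0.165])]
catch [(0.49, [0.478, 0.111, 0.061])]
flux_jar [(0.85, [0.398, 0.226, 0.023])]
control_knob [(0.46, [0.581, 0.17, 0.013])]
marker_pen [(0.89, [0.526, 0.298, 0.011])]
wrist -0.09113280037451772 [0.09  0.623 0.384]
control_box []
cover []
cover_hinge []
cover_pad []
catch []
flux_jar []
control_knob []
marker_pen []
{'time_s': 1.35, 'joint_positions': [64.946, 30.222, 82.089, -0.0, 67.689, -10.228], 'qvel': [-0.007, 0.088, -0.03, -0.1, 0.015, -0.049], 'tau': [0.0, -44.001, -17.698, 0.063, 0.05, -0.0], 'position': [0.16, 0.604, 0.24], 'tcp_rot': [[-0.967, 0.256, 0.0], [0.256, 0.967, -0.0], [-0.0, -0.0, -1.0]], 'force': [-0.06, 0.324, -0.257], 'moment': [0.042, 0.002, -0.024], 'grasp_force': 0.0, 'opening': 0.999}
```

View pics/side0.png

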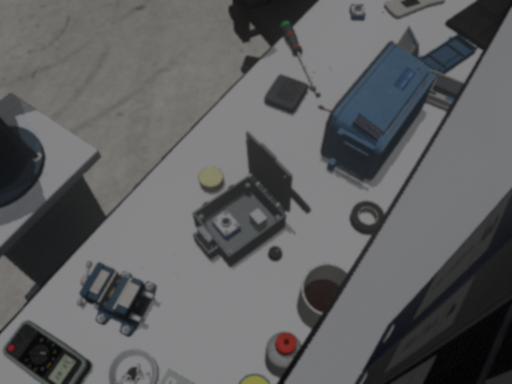

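View pics/top0.png

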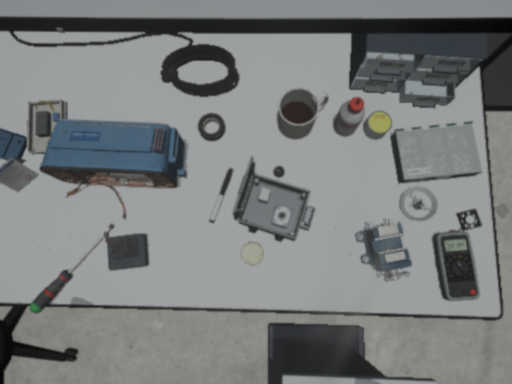

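```bash
python3 - <<'E'
import cv2,numpy as np
a=cv2.imread("pics/side0.png")[125:275,180:320];b=cv2.imread("pics/top0.png")[150:275,205:325]
a=cv2.resize(a,None,fx=4,fy=4,interpolation=cv2.INTER_CUBIC);b=cv2.resize(b,None,fx=4,fy=4,interpolation=cv2.INTER_CUBIC)
f=lambda x:cv2.convertScaleAbs(x,alpha=1.6,beta=20)
cv2.imwrite("pics/a1.png",f(a));cv2.imwrite("pics/b1.png",f(b))
E
```

```text
(no output)
```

View pics/a1.png

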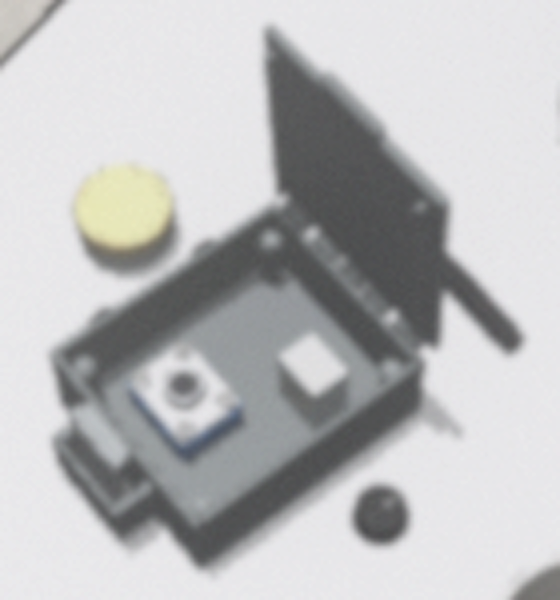

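View pics/b1.png

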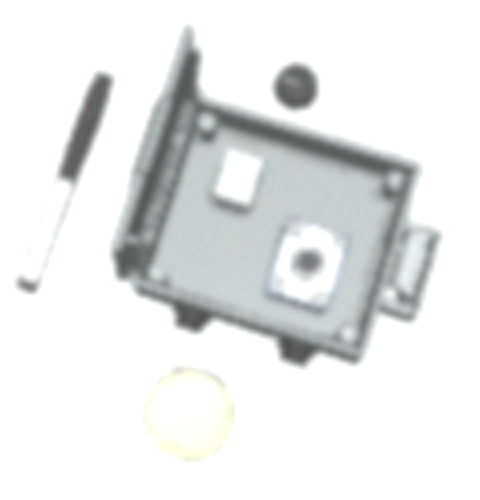

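```bash
cat > fit.py <<'E'
from h import *
from scipy.optimize import least_squares
def box(p):
    x,y,w,a=p;R=np.array([[np.cos(w),-np.sin(w),0],[np.sin(w),np.cos(w),0],[0,0,1]])
    return R,np.array([x,y,0])
def W(p,X): R,o=box(p);return np.asarray(X)@R.T+o
def cov(p,r,yy,h): # cover point
    a=p[3];return [0.0675-r*np.cos(a)+h*np.sin(a),yy,0.052+r*np.sin(a)+h*np.cos(a)]
E
python3 - <<'E'
from fit import *
cs,ct=imaging.capture("side"),imaging.capture("top")
B=[[-.065,.055,.05],[-.065,-.055,.05],[.065,-.055,.05],[.065,.055,.05]]
so=np.array([180,125]);to=np.array([205,150])
S=np.array([[57,355],[200,525],[420,368],[278,205],[268,30],[445,205]])/4+so
T=np.array([[362,355],[418,162],[195,98],[135,288],[125,268],[189,30]])/4+to
def res(p):
    X=W(p,B+[cov(p,.129,.056,.0025),cov(p,.129,-.056,.0025)])
    return np.r_[(proj(cs,X)-S),(proj(ct,X)-T)].ravel()
r=least_squares(res,[.5,.19,1.3,1.4],loss="soft_l1");p=r.x
print(p,np.degrees(p[2]));print(np.round(res(p).reshape(-1,2),1).tolist())
np.save("p.npy",p)
for n,X in dict(hinge=[.0675,0,.052],pad=cov(p,.103,0,.007),catch=[-.08,0,.067],tip=cov(p,.137,0,.0025),shut=[.0675-.103,0,.059]).items():print(n,np.round(W(p,X),4))
E
```

```text
[0.50106879 0.1817157  1.29377068 1.5088822 ] 74.1275998623348
[[-2.7, -0.2], [-0.8, 1.3], [1.5, -2.2], [-1.7, -1.3], [-1.8, -0.5], [-0.6, 0.1], [0.6, 0.2], [0.8, -0.6], [-1.2, -1.6], [-1.4, -1.1], [-1.8, -4.0], [0.4, -1.3]]
hinge [0.5195 0.2466 0.052 ]
pad [0.5197 0.2472 0.1552]
catch [0.4792 0.1048 0.067 ]
tip [0.5179 0.2409 0.1889]
shut [0.4914 0.1476 0.059 ]
```

The rows are not in the units I measure in: shifts go in shares of 0.5 m and turns go in shares of 360 degrees. I convert before sending: -0.224 m is -0.448, -0.108 m is -0.216, 56 degrees is 0.1556.

{"api": "play_rows", "payload": {"motion": [[[-0.056,-0.027,0,0,0,0.0194],[-0.112,-0.054,0,0,0,0.0389],[-0.168,-0.081,0,0,0,0.0583],[-0.224,-0.108,0,0,0,0.0778],[-0.28,-0.135,0,0,0,0.0972],[-0.336,-0.162,0,0,0,0.1167],[-0.392,-0.189,0,0,0,0.1361],[-0.448,-0.216,0,0,0,0.1556]]], "fingers": 0}}

```text
time_s: 2.12
position: [0.3498, 0.4414, 0.2397]
tcp_rot: [[-0.323, 0.946, 0.0], [0.946, 0.323, 0.0], [0.0, 0.0, -1.0]]
force: [0.1, 0.6, 0.3]
opening: 0.477
grasp_force: 0.0
```

```bash
cat > st.py <<'E'
from fit import *
import sys
p=np.load("p.npy");s=bot.read_state();R,o=box(p)
def show():
    P=np.array(s["position"]);T=np.array(s["tcp_rot"])
    tip=P+.017*T[:,2]
    print("t",s["time_s"],"P",P.round(4),"tip box",(R.T@(tip-o)).round(4),"F box",(R.T@np.array(s["force"])).round(1),"open",round(s["opening"],3))
    print("j",np.round(s["joint_positions"],0),"rotvec to box-aligned (tool):",np.degrees(cv2.Rodrigues(T.T@np.c_[R[:,0],-R[:,1],-R[:,2]])[0].ravel()).round(2))
    return P,T,tip
if __name__=="__main__":
    P,T,tip=show()
    if len(sys.argv)>3:
        g=R@np.array(list(map(float,sys.argv[1:4])))+o
        print("shift tool",(T.T@(g-tip)).round(4))
E
python3 st.py .108 0 .223
```

```text
t 2.1167 P [0.3498 0.4414 0.2397] tip box [0.2084 0.2165 0.2227] F box [0.6 0.  0.3] open 0.477
j [40. 25. 91.  0. 63. 21.] rotvec to box-aligned (tool): [ 1.000e-02 -1.000e-02  3.471e+01]
shift tool [-0.2058  0.1208 -0.0003]
```

To row units: -0.2058 m is -0.4116, 0.1208 m is 0.2416, 34.7 degrees is 0.0964.

{"api": "play_rows", "payload": {"motion": [[[-0.0514,0.0302,0,0,0,0.0121],[-0.103,0.0604,0,0,0,0.0241],[-0.1544,0.0906,0,0,0,0.0361],[-0.2058,0.1208,0,0,0,0.0483],[-0.2572,0.151,0,0,0,0.0603],[-0.3088,0.1812,0,0,0,0.0722],[-0.3602,0.2114,0,0,0,0.0844],[-0.4116,0.2416,0,0,0,0.0964]]]}}

```text
time_s: 2.78
position: [0.5315, 0.2866, 0.2397]
tcp_rot: [[0.271, 0.962, 0.0], [0.962, -0.271, 0.0], [0.0, 0.0, -1.0]]
force: [1.1, -0.6, -1.0]
opening: 0.011
grasp_force: 0.0
```

```bash
python3 st.py .108 0 .155; python3 - <<'E'
from fit import *
for n in ["side","top"]:
    c=imaging.capture(n);cv2.imwrite(f"pics/{n}2.png",c["frame"][:,:,::-1])
a=cv2.imread("pics/side2.png")[90:275,180:340];b=cv2.imread("pics/top2.png")[110:275,185:335]
h=[cv2.copyMakeBorder(cv2.convertScaleAbs(cv2.resize(x,None,fx=2.5,fy=2.5),alpha=1.5,beta=20),0,470-int(x.shape[0]*2.5),0,0,0) for x in (a,b)]
q=[x[:410] for x in h]
cv2.imwrite("pics/c2.png",np.hstack(q))
E
```

```text
t 2.7833 P [0.5315 0.2866 0.2397] tip box [ 0.1092 -0.0006  0.2227] F box [-0.2 -1.3 -1. ] open 0.011
j [18. 29. 85.  0. 66. 33.] rotvec to box-aligned (tool): [ 0.   -0.01  0.12]
shift tool [-0.0013 -0.0006  0.0677]
```

View pics/c2.png

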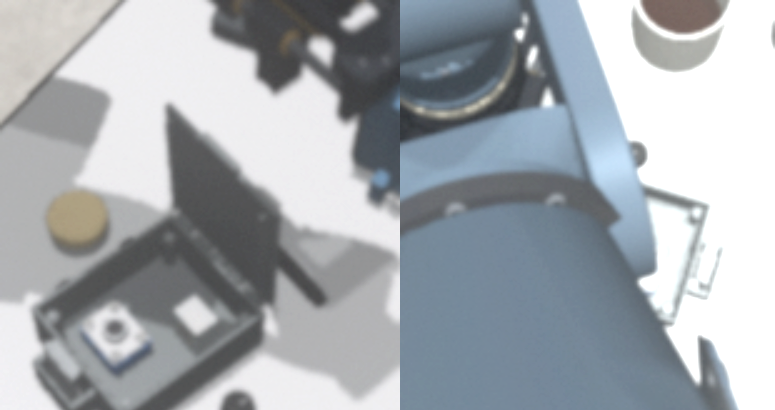

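{"api": "play_rows", "payload": {"motion": [[[0,0,0.04,0,0,0],[0,0,0.08,0,0,0],[0,0,0.116,0,0,0],[0,0,0.136,0,0,0],[-0.02,0,0.136,0,0,0],[-0.036,0,0.136,0,0,0],[-0.044,0,0.136,0,0,0],[-0.044,0,0.136,0,0,0]]]}}

```text
time_s: 3.55
position: [0.5248, 0.2656, 0.1728]
tcp_rot: [[0.269, 0.963, 0.001], [0.963, -0.269, 0.0], [0.001, 0.001, -1.0]]
force: [-0.8, 0.3, -0.0]
opening: 0.006
grasp_force: 0.0
```

```bash
cat > arc.py <<'E'
from st import *
P,T,tip=show();c=R.T@(tip-o)
def tipat(a):
    C=cov([0,0,0,a],.103+.0095*(1-a/1.5),0,.007);return np.array([C[0]+.0095,0,C[2]])
if __name__=="__main__":
    A=np.linspace(float(sys.argv[1]),float(sys.argv[2]),8)
    print([[round(d[0],3),round(-d[1],3),round(-d[2],3),0,0,0] for d in [tipat(a)-c for a in A]])
E
python3 arc.py 1.45 1.0
```

```text
t 3.55 P [0.5248 0.2656 0.1728] tip box [8.720e-02 1.000e-04 1.558e-01] F box [ 0.1  0.9 -0. ] open 0.006
j [16. 32. 91. -0. 57. 32.] rotvec to box-aligned (tool): [ 0.07 -0.03  0.29]
[[np.float64(-0.016), np.float64(0.0), np.float64(0.0), 0, 0, 0], [np.float64(-0.022), np.float64(0.0), np.float64(0.001), 0, 0, 0], [np.float64(-0.029), np.float64(0.0), np.float64(0.001), 0, 0, 0], [np.float64(-0.036), np.float64(0.0), np.float64(0.002), 0, 0, 0], [np.float64(-0.042), np.float64(0.0), np.float64(0.004), 0, 0, 0], [np.float64(-0.049), np.float64(0.0), np.float64(0.006), 0, 0, 0], [np.float64(-0.055), np.float64(0.0), np.float64(0.008), 0, 0, 0], [np.float64(-0.062), np.float64(0.0), np.float64(0.011), 0, 0, 0]]
```

{"api": "play_rows", "payload": {"motion": [[[-0.016,0,0,0,0,0],[-0.03,0,0,0,0,0],[-0.044,0,0.002,0,0,0],[-0.058,0,0.002,0,0,0],[-0.072,0,0.004,0,0,0],[-0.084,0,0.008,0,0,0],[-0.098,0,0.012,0,0,0],[-0.11,0,0.016,0,0,0]]]}}

```text
time_s: 4.22
position: [0.5095, 0.2128, 0.1632]
tcp_rot: [[0.268, 0.963, -0.0], [0.963, -0.268, -0.0], [-0.0, -0.0, -1.0]]
force: [0.5, 2.0, -0.3]
opening: 0.004
grasp_force: 0.6
```

```bash
python3 arc.py 1.02 0.6
```

```text
t 4.2167 P [0.5095 0.2128 0.1632] tip box [0.0322 0.0004 0.1462] F box [ 2.   0.  -0.3] open 0.004
j [11. 31. 97.  0. 53. 27.] rotvec to box-aligned (tool): [-0.03  0.01  0.33]
[[np.float64(-0.005), np.float64(0.0), np.float64(0.0), 0, 0, 0], [np.float64(-0.011), np.float64(0.0), np.float64(0.003), 0, 0, 0], [np.float64(-0.016), np.float64(0.0), np.float64(0.006), 0, 0, 0], [np.float64(-0.022), np.float64(0.0), np.float64(0.01), 0, 0, 0], [np.float64(-0.027), np.float64(0.0), np.float64(0.014), 0, 0, 0], [np.float64(-0.032), np.float64(0.0), np.float64(0.018), 0, 0, 0], [np.float64(-0.036), np.float64(0.0), np.float64(0.022), 0, 0, 0], [np.float64(-0.041), np.float64(0.0), np.float64(0.027), 0, 0, 0]]
```

Contact at 2 N, as the stiff hinge should give. Continue.

To row units: -0.041 m is -0.082, -0.036 m is -0.072.

{"api": "play_rows", "payload": {"motion": [[[-0.01,0,0.002,0,0,0],[-0.022,0,0.006,0,0,0],[-0.032,0,0.012,0,0,0],[-0.044,0,0.02,0,0,0],[-0.054,0,0.028,0,0,0],[-0.064,0,0.036,0,0,0],[-0.072,0,0.044,0,0,0],[-0.082,0,0.054,0,0,0]]]}}

```text
time_s: 4.88
position: [0.4988, 0.1737, 0.1362]
tcp_rot: [[0.268, 0.964, 0.0], [0.964, -0.268, 0.0], [0.0, 0.0, -1.0]]
force: [-0.2, 1.8, 0.0]
opening: 0.0
grasp_force: 0.5
```

```bash
python3 arc.py 0.58 0.24
```

```text
t 4.8833 P [0.4988 0.1737 0.1362] tip box [-8.300e-03 -1.000e-04  1.192e-01] F box [1.7 0.7 0. ] open 0.0
j [  7.  32. 101.   0.  47.  23.] rotvec to box-aligned (tool): [ 0.01 -0.    0.35]
[[np.float64(-0.002), np.float64(-0.0), np.float64(0.002), 0, 0, 0], [np.float64(-0.005), np.float64(-0.0), np.float64(0.006), 0, 0, 0], [np.float64(-0.008), np.float64(-0.0), np.float64(0.01), 0, 0, 0], [np.float64(-0.011), np.float64(-0.0), np.float64(0.015), 0, 0, 0], [np.float64(-0.014), np.float64(-0.0), np.float64(0.019), 0, 0, 0], [np.float64(-0.016), np.float64(-0.0), np.float64(0.024), 0, 0, 0], [np.float64(-0.019), np.float64(-0.0), np.float64(0.029), 0, 0, 0], [np.float64(-0.021), np.float64(-0.0), np.float64(0.034), 0, 0, 0]]
```

To row units: 0.034 m is 0.068, 0.029 m is 0.058.

{"api": "play_rows", "payload": {"motion": [[[-0.004,0,0.004,0,0,0],[-0.01,0,0.012,0,0,0],[-0.016,0,0.02,0,0,0],[-0.022,0,0.03,0,0,0],[-0.028,0,0.038,0,0,0],[-0.032,0,0.048,0,0,0],[-0.038,0,0.058,0,0,0],[-0.042,0,0.068,0,0,0]]]}}

```text
time_s: 5.55
position: [0.4933, 0.1535, 0.1021]
tcp_rot: [[0.268, 0.963, 0.0], [0.963, -0.268, -0.0], [0.0, 0.0, -1.0]]
force: [0.5, 0.7, 0.2]
opening: 0.006
grasp_force: 0.4
```

```bash
python3 arc.py 0.22 0.1; python3 - <<'E'
import cv2;from rig import imaging
c=imaging.capture("side");a=c["frame"][90:275,160:340,::-1]
cv2.imwrite("pics/s3.png",cv2.convertScaleAbs(cv2.resize(a,None,fx=3,fy=3),alpha=1.6,beta=20))
E
```

```text
t 5.55 P [0.4933 0.1535 0.1021] tip box [-0.0293 -0.0003  0.0851] F box [ 0.8 -0.3  0.2] open 0.006
j [  5.  34. 104.  -0.  41.  20.] rotvec to box-aligned (tool): [ 0.01 -0.    0.34]
[[np.float64(-0.001), np.float64(-0.0), np.float64(0.002), 0, 0, 0], [np.float64(-0.001), np.float64(-0.0), np.float64(0.004), 0, 0, 0], [np.float64(-0.002), np.float64(-0.0), np.float64(0.006), 0, 0, 0], [np.float64(-0.002), np.float64(-0.0), np.float64(0.007), 0, 0, 0], [np.float64(-0.003), np.float64(-0.0), np.float64(0.009), 0, 0, 0], [np.float64(-0.003), np.float64(-0.0), np.float64(0.011), 0, 0, 0], [np.float64(-0.004), np.float64(-0.0), np.float64(0.013), 0, 0, 0], [np.float64(-0.004), np.float64(-0.0), np.float64(0.015), 0, 0, 0]]
```

View pics/s3.png

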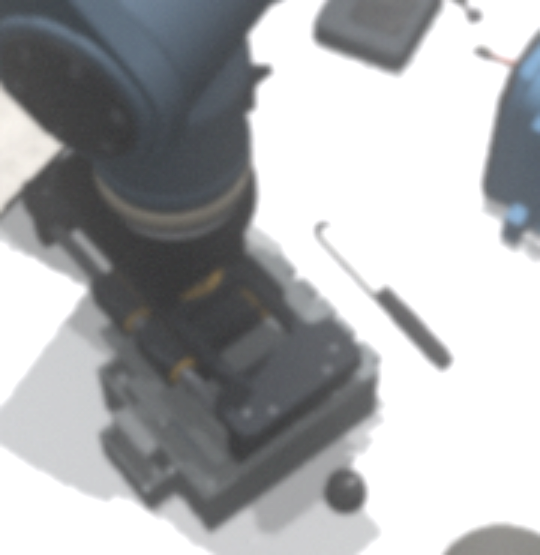

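To row units: 0.012 m is 0.024, 0.011 m is 0.022.

{"api": "play_rows", "payload": {"motion": [[[-0.002,0,0.004,0,0,0],[-0.002,0,0.008,0,0,0],[-0.004,0,0.012,0,0,0],[-0.006,0,0.014,0,0,0],[-0.006,0,0.018,0,0,0],[-0.008,0,0.022,0,0,0],[-0.008,0,0.024,0,0,0],[-0.008,0,0.024,0,0,0]]]}}

```text
time_s: 6.27
position: [0.4923, 0.1498, 0.0903]
tcp_rot: [[0.268, 0.964, -0.0], [0.964, -0.268, -0.0], [-0.0, -0.0, -1.0]]
force: [-0.4, -0.1, -0.1]
opening: 0.007
grasp_force: 0.1
```

```bash
python3 st.py -.035 0 .069
```

```text
t 6.2667 P [0.4923 0.1498 0.0903] tip box [-0.0331 -0.0002  0.0733] F box [-0.2  0.4 -0.1] open 0.007
j [  4.  35. 105.  -0.  40.  20.] rotvec to box-aligned (tool): [-0.    0.01  0.35]
shift tool [-0.0019 -0.0003  0.0043]
```

To row units: 0.003 m is 0.006, 0.0025 m is 0.005.

{"api": "play_rows", "payload": {"motion": [[[-0.002,0,0.0014,0,0,0],[-0.002,0,0.0028,0,0,0],[-0.004,0,0.004,0,0,0],[-0.004,0,0.005,0,0,0],[-0.004,0,0.006,0,0,0],[-0.004,0,0.006,0,0,0]]]}}

```text
time_s: 6.77
position: [0.4918, 0.1479, 0.0878]
tcp_rot: [[0.268, 0.964, 0.0], [0.964, -0.268, -0.0], [-0.0, 0.0, -1.0]]
force: [0.6, 0.3, 2.8]
opening: 0.004
grasp_force: 1.7
```

To row units: 0.0015 m is 0.003, 0.001 m is 0.002.

{"api": "play_rows", "payload": {"motion": [[[0,0,0.001,0,0,0],[0,0,0.002,0,0,0],[0,0,0.003,0,0,0],[0,0,0.003,0,0,0]]]}}

```text
time_s: 7.1
position: [0.4918, 0.1479, 0.0874]
tcp_rot: [[0.267, 0.964, 0.001], [0.964, -0.267, -0.0], [-0.0, 0.001, -1.0]]
force: [-2.4, -1.3, 12.1]
opening: 0.007
grasp_force: 6.3
```

{"api": "play_rows", "payload": {"motion": [[[0,0,0.001,0,0,0],[0,0,0.002,0,0,0],[0,0,0.003,0,0,0],[0,0,0.004,0,0,0]]]}}

```text
time_s: 7.43
position: [0.4919, 0.1479, 0.0867]
tcp_rot: [[0.267, 0.964, 0.001], [0.964, -0.267, -0.001], [-0.0, 0.002, -1.0]]
force: [-4.0, -1.7, 20.6]
opening: 0.005
grasp_force: 9.7
```

To row units: 0.001 m is 0.002, 0.0005 m is 0.001.

{"api": "play_rows", "payload": {"motion": [[[0,0,0.001,0,0,0],[0,0,0.002,0,0,0],[0,0,0.002,0,0,0]]]}}

```text
time_s: 7.68
position: [0.4917, 0.1476, 0.0846]
tcp_rot: [[0.267, 0.964, 0.001], [0.964, -0.267, -0.001], [-0.001, 0.001, -1.0]]
force: [-1.5, -2.4, 13.2]
opening: 0.006
grasp_force: 5.9
```

```bash
python3 st.py; python3 - <<'E'
from rig import *
import numpy as np
print(np.round(bot.read_state()["moment"],2))
import cv2
for n in ("wrist","side"):
  c=imaging.capture(n);cv2.imwrite(f"pics/{n}4.png",cv2.convertScaleAbs(cv2.resize(c["frame"][:,:,::-1],None,fx=1.5,fy=1.5),alpha=1.5,beta=20))
E
```

```text
t 7.6833 P [0.4917 0.1476 0.0846] tip box [-0.0354 -0.0003  0.0676] F box [-2.7  0.8 13.2] open 0.006
j [  4.  36. 105.  -0.  39.  20.] rotvec to box-aligned (tool): [0.06 0.04 0.39]
[-0.65  0.46  0.03]
```

View pics/wrist4.png

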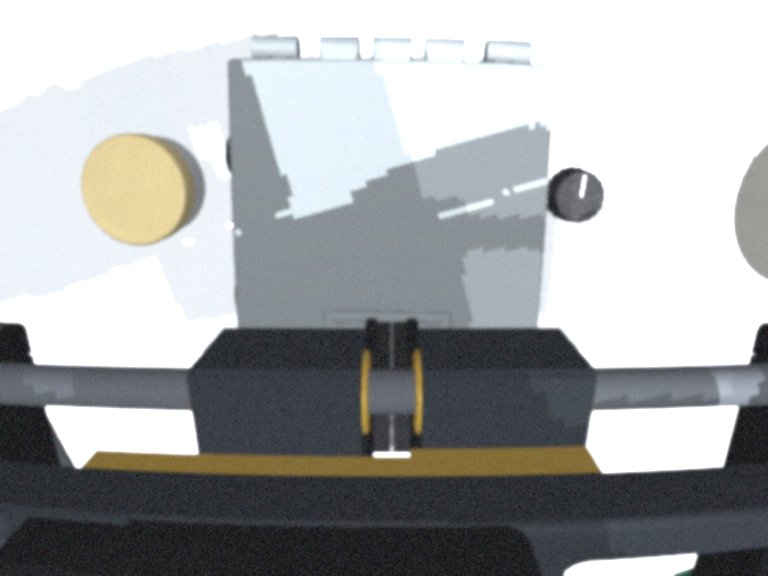

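To row units: 0.005 m is 0.01, 0.0042 m is 0.0084.

{"api": "play_rows", "payload": {"motion": [[[0,0,0.0014,0,0,0],[0,0,0.0028,0,0,0],[0,0,0.0042,0,0,0],[0,0,0.0056,0,0,0],[0,0,0.007,0,0,0],[0,0,0.0084,0,0,0],[0,0,0.01,0,0,0],[0,0,0.01,0,0,0]]]}}

```text
time_s: 8.45
position: [0.4914, 0.1482, 0.0776]
tcp_rot: [[0.268, 0.963, -0.001], [0.963, -0.268, 0.0], [0.0, -0.001, -1.0]]
force: [-0.5, 0.1, 0.1]
opening: 0.005
grasp_force: 0.0
```

To row units: 0.002 m is 0.004, 0.001 m is 0.002.

{"api": "play_rows", "payload": {"motion": [[[0,0,0.001,0,0,0],[0,0,0.002,0,0,0],[0,0,0.003,0,0,0],[0,0,0.004,0,0,0],[0,0,0.004,0,0,0],[0,0,0.004,0,0,0]]]}}

```text
time_s: 8.95
position: [0.4915, 0.1481, 0.0763]
tcp_rot: [[0.268, 0.964, -0.0], [0.964, -0.268, 0.0], [0.0, -0.0, -1.0]]
force: [-0.1, -0.1, 3.8]
opening: 0.005
grasp_force: 2.2
```

To row units: 0.0008 m is 0.0016, 0.0004 m is 0.0008.

{"api": "play_rows", "payload": {"motion": [[[0,0,0.0008,0,0,0],[0,0,0.0016,0,0,0],[0,0,0.0016,0,0,0],[0,0,0.0016,0,0,0],[0,0,0.0016,0,0,0]]]}}

```text
time_s: 9.37
position: [0.4915, 0.1481, 0.0761]
tcp_rot: [[0.268, 0.964, 0.0], [0.964, -0.268, 0.0], [0.0, 0.0, -1.0]]
force: [-2.0, 0.0, 10.6]
opening: 0.002
grasp_force: 4.9
```

{"api": "play_rows", "payload": {"motion": [[[0,0,0,0,0,0],[0,0,0,0,0,0],[0,0,0,0,0,0],[0,0,0,0,0,0],[0,0,0,0,0,0],[0,0,0,0,0,0]]]}}

```text
time_s: 9.87
position: [0.4915, 0.1481, 0.0761]
tcp_rot: [[0.268, 0.964, 0.0], [0.964, -0.268, 0.0], [0.0, 0.0, -1.0]]
force: [-2.8, 0.3, 9.5]
opening: 0.004
grasp_force: 4.9
```

```bash
python3 st.py; python3 - <<'E'
from h import *
for n in ("side","top","wrist"):
  c=imaging.capture(n)
  if n=="side":cv2.imwrite("pics/s5.png",cv2.convertScaleAbs(cv2.resize(c["frame"][150:280,160:340,::-1],None,fx=4,fy=4,interpolation=cv2.INTER_CUBIC),alpha=1.5,beta=20))
  for k in ("flux_jar","control_knob","marker_pen"):print(n,k,[(round(o["confidence"],2),np.round(o["at"],3).tolist()) for o in finder.recognise(n,k)[:1]])
print(np.round(bot.read_state()["force"],1))
E
```

```text
t 9.8667 P [0.4915 0.1481 0.0761] tip box [-0.0349  0.      0.0591] F box [-0.5  2.8  9.5] open 0.004
j [  4.  37. 106.   0.  38.  20.] rotvec to box-aligned (tool): [ 0.   -0.01  0.35]
side flux_jar [(0.53, [0.59, 0.168, 0.007])]
side control_knob [(0.71, [0.591, 0.168, 0.01])]
side marker_pen [(0.71, [0.534, 0.299, 0.015])]
top flux_jar [(0.28, [0.551, 0.292, 0.013])]
top control_knob []
top marker_pen [(0.73, [0.549, 0.293, 0.011])]
wrist flux_jar [(0.88, [0.401, 0.23, 0.021])]
wrist control_knob [(0.82, [0.58, 0.17, 0.016])]
wrist marker_pen []
[-3.   0.7  9.8]
```

View pics/s5.png

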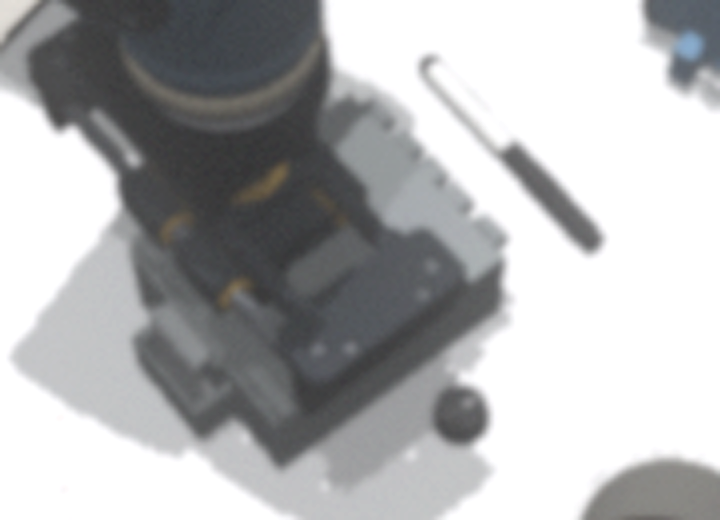

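The picture shows the cover flat on the box and under the catch, which is at about (190,340). The pen, knob and jar haven't moved, and the push holds steady at about 10 N.

```bash
python3 -c "
from rig import bot
print(bot.hand_in())"
```

```text
the job is handed in; nothing more can be done
None
```

The cover is folded down and snapped shut under the catch, and the fingers still hold it with about 10 N; the highest push I read was about 21 N, the jar, knob and pen stayed where they were, and the job is handed in.

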